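# Load the pedal-lid steriliser with egg cups and wind the timer

## Task

Sterilise the egg cups: take the yellow jar off the steriliser's lid and stand it on the cork trivet, press the pedal right down so that the lid opens fully, and stand every white egg cup (two to four are there) upright inside. Then ease the pedal gently all the way back up so that the lid shuts without slamming, and last, wind the chrome timer dial clockwise until its pointer faces the black mark. Leave everything else on the counter where it is.

Things in the scene. Friction and masses are not known exactly. Their poses are not given: they have to be found in the camera images.
- steriliser: White counter-top steriliser, fixed: an open box 175 mm (its x) by 226 mm (its y), 140 mm tall, walls 5 mm; the flat inner floor is 65 mm above the counter, so the inside is 165 x 216 x 75 mm deep. A clear lid covers it when shut; a pedal lever sticks out of its front (-x). Origin at the centre of its underside, z up.
- lid (a joint): The clear, steel-framed lid, 175 x 226 x 6 mm, hinged on the steriliser's back (+x) top edge, driven by the pedal only, at 4 times the pedal's value. In rad: 0 shut (its top then 146 mm above the counter), 1.8 fully open (leaning back past upright).
- lid_edge (a point): Middle of the lid's front edge, on its top face.
- pedal (a joint): Pedal lever. In rad: 0 up (lid shut), 0.45 down at its stop (lid fully open). Pivots 50 mm above the counter at the steriliser's centre, about its y axis; pad 165 mm from the pivot. Points 0.2 rad above level at 0, 0.25 below at 0.45. Friction holds it wherever left: 4 to 8 N on the pad presses it, 2 to 5 N raises it; it never rises by itself, so pull it up by its tab.
- pedal_tab (a point): Grip point on the pedal's upright steel tab, 14 mm thick (along the steriliser's y), 24 mm wide, standing 40 mm above the flat rubber pad (44 x 52 mm). The point is 26 mm above the pad, 14 mm below the tab's top, 30 mm off the lever's centre line. The tab tilts with the pedal and can turn between fingers that pinch its 14 mm.
- timer: Kitchen timer fixed to the counter: round white base, 92 mm across, 44 mm tall. A single raised black block on the rim, at the base's own -x side, is the set mark. Origin at the centre of the underside, z up.
- timer_mark (a point): The set mark: raised black block (13 x 7 mm) on the timer's rim, 44 mm from the axis.
- timer_dial (a joint): Chrome dial on the timer, axis vertical: a disc 68 mm across, top 57 mm above the counter, with a grip bar 56 mm long, 16 wide, 30 tall. A black tip and line on one half of the bar are the pointer. In rad, growing clockwise from above: 0 = pointer facing the mark, the bar then along the timer's x, pointer to -x. Starts at -2.7 to -1.4. No stop at the mark; stays where left (0.04 N m).
- dial_grip (a point): On the dial's axis, in the grip bar, 8 mm below its top, 79 mm above the counter: height at which to grip.
- trivet: Round cork trivet fixed to the counter, 112 mm across, 8 mm thick. Origin at the centre of its underside.
- jar: Closed yellow jar with a wooden cap, 54 mm across, 90 mm tall, about 0.2 kg, standing at the start on the steriliser's lid. Origin at the centre of its underside.
- cup1: White ceramic egg cup on a saucer foot, 60 mm tall: foot 60 mm across and 9 mm thick, bowl 48 mm across from 27 to 60 mm above the underside (grip it there), about 0.12 kg. Stands upright on the counter at the start. Two to four of the egg cups are present. Origin at the centre of its foot's underside.
- cup2: White ceramic egg cup on a saucer foot, 60 mm tall: foot 60 mm across and 9 mm thick, bowl 48 mm across from 27 to 60 mm above the underside (grip it there), about 0.12 kg. Stands upright on the counter at the start. Two to four of the egg cups are present. Origin at the centre of its foot's underside.
- cup3: White ceramic egg cup on a saucer foot, 60 mm tall: foot 60 mm across and 9 mm thick, bowl 48 mm across from 27 to 60 mm above the underside (grip it there), about 0.12 kg. Stands upright on the counter at the start. Two to four of the egg cups are present. Origin at the centre of its foot's underside.
- cup4: White ceramic egg cup on a saucer foot, 60 mm tall: foot 60 mm across and 9 mm thick, bowl 48 mm across from 27 to 60 mm above the underside (grip it there), about 0.12 kg. Stands upright on the counter at the start. Two to four of the egg cups are present. Origin at the centre of its foot's underside.
- salt_box: Bystander, to be left alone: bamboo salt box with a sliding lid, 100 x 128 mm, 82 mm tall. Origin at the centre of its underside.
- egg_separator: Bystander, to be left alone: clear plastic egg separator, a dish 86 mm across and 25 mm tall with a flat handle reaching 103 mm along its +x. Origin at the centre of its underside.
- spoon_rest: Bystander, to be left alone: ceramic leaf-shaped spoon rest, 150 mm long along its x, 72 mm wide, 11 mm tall. Origin at the centre of its underside.
- pepper_mill: Bystander, to be left alone: dark wooden pepper mill, 52 mm across, 155 mm tall. Origin at the centre of its underside.
- oil_bottle: Bystander, to be left alone: green glass oil bottle, 60 mm across, 200 mm tall. Origin at the centre of its underside.
- spice_tin: Bystander, to be left alone: plain steel spice tin, 48 mm across, 60 mm tall. Origin at the centre of its underside.
Not all that is in view belongs to the job. Several things have the shape of the jar; the one meant has the colours described above.

How it is judged:
By the outcome, as a careful person would: the job done as asked, in the order asked, and still so for the second after the job is handed in, with the robot touching nothing.
Of cup1, cup2, cup3, cup4 only 2 to 4 are there at a start; the rules pass over those that are not, and their reading is None.
At some moment in a run one of cup1, cup2, cup3, cup4 may be knocked a few centimetres aside while the robot is not near it.
It also fails if it takes over 210 s, if anything falls off the work surface, if the arm or the gripper's body presses on something with over 40 N, if the wrist force passes 120 N, or if a joint passes its speed limit or range.

## Robot

A 7-joint arm with a two-finger parallel gripper is mounted at the origin on the work surface. World frame = base frame: x ahead of the robot, y to its left, z up, the work surface at z = 0. Lengths are in mm, angles in degrees, forces in N, time in s.
With the tool pointing down it reaches from about 400 to 900 mm from the base axis. Payload 5.5 kg.
Tool frame: the origin (TCP) lies between the finger pads; the fingertips stand 25 mm ahead of it and the grasp point (between the pads) lies 6 mm ahead of it (bot.finger_overhang is the distance from the TCP to the fingertips, in mm); z points along the fingers, x is the direction in which the jaws open and shut, and the axes are right-handed (so a half turn about z gives the same grasp; the last joint's range is limited). The gripper opens to 85 mm and grips with 20 to 120 N. Pads are 22 mm wide; open, the fingers measure 114 mm over their backs; the gripper's body (76 mm by 85 mm) begins 54 mm behind the grasp point. The pads swing forward as they close: fully open they stand 13 mm farther back than shut.
Start: joints at [-60.665, 28.699, -24.465, 88.831, 12.651, 65.22, -12.049], TCP at [160.019, 629.995, 256.31] pointing down, gripper open.
Joint ranges: [-164.97, 164.97], [-17.58, 116.51], [-87.97, 89.64], [11.32, 138.91], [-80.73, 260.73], [10.89, 115.49], [-147.41, 147.41]. Speed limits (degrees/s): [147.25, 147.25, 180, 180, 180, 180, 180].

## Interface

Orientations are given as a 3x3 rotation matrix whose columns are the frame's x, y, z axes.
In Python, from plant import monitor, viewer, bot, find_in, cut_out gives the robot as it stands.
- The arm moves only by the tool servo_tool, never from a script. Its argument "steps" is a list that holds one entry, the list of rows, each a list of 5 numbers: the opening, from 0 (shut) to 1 (fully open), then the shift along the tool's x, y, z in m, then the turn about the tool's z in degrees. A call has 1 to 12 rows; each row is the pose to reach, as a shift and turn from the pose measured when the call began, along the tool's axes at that moment; what a row does not reach only later rows make up. A row lasts 1/12 s, in which the tool goes at most 41.7 mm and 7.16 degrees, less where a joint would pass 70% of its speed; a pose out of reach is approached as far as the arm can. A call with a gripper value outside its range is refused whole. The fingers move at their own pace and stop on an object; "force" is the grip in N (left out, the last holds). Time passes only in rows, so rows that repeat a pose let the fingers close. It gives the time, the measured TCP pose, the force and the opening at its end, in the units of the state.
- monitor.get_state(): the state, without advancing time (a new reading comes with each control period).
- viewer.get_image(name): name is "scene" or "side" or "wrist"; returns a dict with "pixels" (400x640x3 uint8, red, green, blue), "depth" (400x640 float32, mm along the optical axis (not along the pixel's ray), 0 where there is no reading), "intrinsics" (3x3 intrinsics, pixels), "cam_to_world" (4x4, takes a point from camera to world coordinates); the wrist camera has in their place "hand_eye" (4x4, takes a point from camera to tool coordinates, whose origin is the TCP and whose axes are the tool frame's). Camera axes: x right, y up, looking along -z (the intrinsics and any distortion apply to the point x, -y, -z); pixel columns grow to the right and rows downward; lengths in mm; the calibration is good to about 2 mm. A picture is of the moment at which its call begins: read the wrist's pose just before it.
- bot.finish_job(): hands the job in, once; it reports no verdict.
Trained networks look in the newest picture that a camera, given by its name, has taken for a name from the list of things; names that differ only in an ending like _2 or _b are one class to them, and where a whole thing is asked for, a point or a joint stands for the part that bears it (a point fixed in the world has none). Each returns a list of dicts, best first, with "score" (0 to 1); they miss things now and then, are a little off and sometimes report something else, mostly with a low value. They report only what shows in the picture. A call takes as long as a camera call. They do not tell look-alikes from the thing itself.
- find_in(camera, name): "location" ([x, y, z] in mm, in world coordinates, good to about 4 mm: the middle of the surface that is visible of it).
- cut_out(camera, name): "region" (400x640 bool, what is visible of it).
The state is a dict: "clock": time; "joints": joint angles; "qd": joint speeds; "effort": joint torques, N m; "tcp_pos": TCP position; "orientation": TCP orientation; "wrist_force": force on the tool from outside, world axes, zero at the start; "ft_torque": the same for the moment, N m; "width": opening from 0.0 (shut) to 1.0 (fully open).
Only numpy, scipy, OpenCV 4.12 (cv2) and the standard library are available. Lean on these libraries where they do the work, as an engineer would, in place of code of your own. Each camera call takes 0.05 s, during which the arm holds its last target. There are 200 camera calls.

## Working session

There is one attempt and no reset: what is moved stays moved. The work goes in short steps, Python scripts to look and compute and a tool call to move; the robot and the scene stay as the last step left them, time stands still between calls to the robot, and variables do not carry over. Pictures are saved under pics/ and viewed, on a budget of 14 in all, crops included, one or two more only if the job needs it, and the job is handed in when it is done.

Besides the shell and the picture viewer there is one more tool, called after "Call:" by a JSON object that holds its "api" and its "payload". servo_tool: Moves the arm, as the interface text tells. Its arguments: {"type":"object","properties":{"steps":{"type":"array"},"force":{"type":"number"}},"required":["steps"]}

```bash
mkdir -p pics; cat > h.py <<'E'
import numpy as np, cv2
from plant import monitor, viewer, bot, find_in, cut_out
np.set_printoptions(precision=1,suppress=True)
def st():
    s=monitor.get_state(); print('t',s['clock'],'tcp',np.array(s['tcp_pos']),'w',s['width'],'F',np.array(s['wrist_force'])); print(np.round(np.array(s['orientation']),3).tolist()); return s
def img(n):
    s=monitor.get_state(); im=viewer.get_image(n)
    if 'cam_to_world' in im: T=np.array(im['cam_to_world'])
    else:
        W=np.eye(4); W[:3,:3]=np.array(s['orientation']); W[:3,3]=s['tcp_pos']; T=W@np.array(im['hand_eye'])
    im['T']=T; return im
def cloud(im):
    K=np.array(im['intrinsics']); d=im['depth'].astype(float); v,u=np.mgrid[0:d.shape[0],0:d.shape[1]]
    P=np.stack([(u-K[0,2])/K[0,0]*d,-(v-K[1,2])/K[1,1]*d,-d],-1)
    P=P@im['T'][:3,:3].T+im['T'][:3,3]; P[d<=0]=np.nan; return P
def save(im,n): cv2.imwrite('pics/'+n,im['pixels'][:,:,::-1])
def tool(s,p): # world point -> tool shift in m for TCP to get there
    return (np.array(s['orientation']).T@(np.array(p)-np.array(s['tcp_pos'])))/1000
E
cat > a.py <<'E'
from h import *
s=st()
names=['steriliser','lid_edge','pedal_tab','timer','timer_mark','dial_grip','trivet','jar','cup1','salt_box','egg_separator','spoon_rest','pepper_mill','oil_bottle','spice_tin']
a=[]
for c in ['scene','side']:
    im=img(c); a.append(im['pixels']); save(im,c+'0.png')
    print(c,im['intrinsics'],im['T'][:3].tolist(), im.keys())
    np.save(c+'0.npy',cloud(im))
    for n in names:
        print(n,[(np.round(r['location'],0).tolist(),round(r['score'],2)) for r in find_in(c,n)][:6])
print(monitor.get_state()['clock'])
E
python3 a.py
```

```text
t 0.0 tcp [160.  629.4 255.3] w 0.9990389152972466 F [-0.2 -0.  -0.2]
[[0.246, 0.969, -0.001], [0.969, -0.246, -0.002], [-0.002, -0.0, -1.0]]
scene [[371.1   0.  323.7]
 [  0.  371.1 193.6]
 [  0.    0.    1. ]] [[0.8778040672510465, -0.3727398748536399, 0.30087373632740555, 847.3428941241955], [0.47901915378155097, 0.6819718228426851, -0.5526799102184122, -609.9323877734187], [0.0008184301602417029, 0.6292689556483129, 0.7771871792749511, 933.4826042922676]] dict_keys(['pixels', 'depth', 'intrinsics', 'cam_to_world', 'T'])
steriliser [([653.0, -27.0, 148.0], 0.8)]
lid_edge [([656.0, 4.0, 142.0], 0.98), ([641.0, 41.0, 210.0], 0.21)]
pedal_tab [([487.0, 10.0, 89.0], 0.69)]
timer [([574.0, -307.0, 50.0], 0.86), ([260.0, 356.0, 49.0], 0.6)]
timer_mark [([580.0, -306.0, 46.0], 0.79)]
dial_grip [([568.0, -298.0, 54.0], 0.62), ([489.0, 11.0, 89.0], 0.53)]
trivet [([416.0, -259.0, 7.0], 0.71), ([722.0, -223.0, 21.0], 0.23)]
jar [([794.0, 58.0, 64.0], 0.6), ([642.0, 44.0, 208.0], 0.58), ([562.0, 226.0, 88.0], 0.51), ([496.0, 14.0, 88.0], 0.51), ([438.0, -488.0, 130.0], 0.45)]
cup1 [([414.0, 
[... 971 characters left out ...]
3.0, 16.0, 90.0], 0.66)]
timer [([548.0, -307.0, 43.0], 0.93), ([403.0, 245.0, 42.0], 0.66)]
timer_mark [([544.0, -306.0, 42.0], 0.88)]
dial_grip [([557.0, -301.0, 63.0], 0.78), ([580.0, -18.0, 116.0], 0.29)]
trivet [([406.0, -261.0, 9.0], 0.56)]
jar [([553.0, 211.0, 59.0], 0.76), ([621.0, 41.0, 206.0], 0.67), ([580.0, -21.0, 118.0], 0.52)]
cup1 [([405.0, 244.0, 42.0], 0.87), ([537.0, 345.0, 36.0], 0.52)]
salt_box [([608.0, 444.0, 63.0], 0.81)]
egg_separator [([727.0, -227.0, 19.0], 0.62)]
spoon_rest [([728.0, -230.0, 21.0], 0.27)]
pepper_mill [([611.0, -472.0, 82.0], 0.64)]
oil_bottle [([404.0, -498.0, 109.0], 0.79), ([536.0, 348.0, 37.0], 0.53)]
spice_tin [([247.0, 357.0, 39.0], 0.78)]
1.6
```

```bash
python3 - <<'E'
import cv2,numpy as np
a=cv2.imread('pics/scene0.png');b=cv2.imread('pics/side0.png')
cv2.imwrite('pics/v1.png',cv2.resize(np.vstack([a,b]),(480,600),interpolation=cv2.INTER_AREA))
E
```

```text
(no output)
```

View pics/scene0.png

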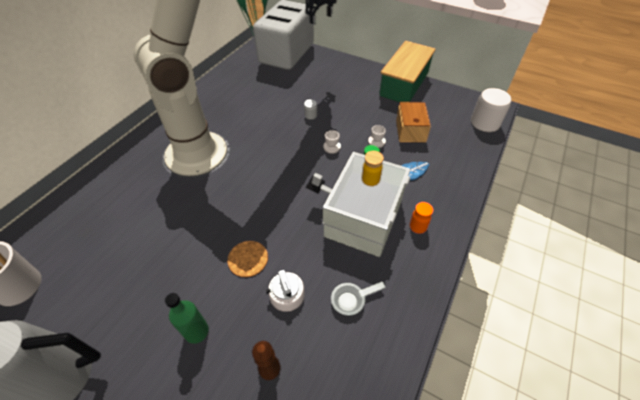

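View pics/side0.png

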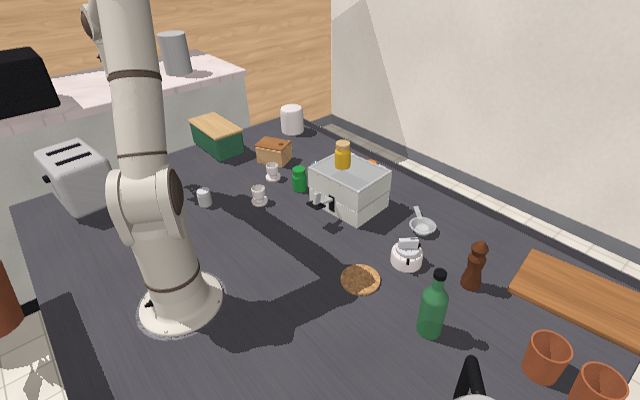

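Scene: the yellow jar is on the lid (scene px 372,168), with green and orange look-alikes beside it. Two cups show (332,140 and 377,133), and the trivet is at (247,259). Next I fit poses from the depth clouds.

```bash
cat >> h.py <<'E'
def near(Ps,c,r,z0,z1):
    P=np.vstack([p.reshape(-1,3) for p in Ps]); P=P[~np.isnan(P[:,0])]
    return P[(np.hypot(P[:,0]-c[0],P[:,1]-c[1])<r)&(P[:,2]>z0)&(P[:,2]<z1)]
def circ(Q,R):
    from scipy.optimize import least_squares
    f=least_squares(lambda c:np.hypot(Q[:,0]-c[0],Q[:,1]-c[1])-R,Q[:,:2].mean(0),loss='soft_l1',f_scale=2)
    return f.x, np.abs(f.fun).mean(), len(Q)
E
python3 - <<'E'
from h import *
A=np.load('scene0.npy');B=np.load('side0.npy')
for nm,Ps in (('scene',[A]),('side',[B]),('both',[A,B])):
    print(nm)
    for n,c,r,z0,z1,R in [('jar',(630,42),45,160,215,27),('trivet',(410,-260),75,4,14,None),('cupA',(407,244),45,30,62,24),('cupB',(538,347),45,30,62,24),('timer',(560,-302),65,15,42,46)]:
        Q=near(Ps,c,r,z0,z1)
        if len(Q)<10: print(n,len(Q));continue
        if R: print(n,circ(Q,R),'zmax',np.percentile(Q[:,2],99))
        else: print(n,cv2.minEnclosingCircle(Q[:,:2].astype(np.float32)),Q[:,2].mean())
    Q=near(Ps,(640,0),180,138,152); print('lid',len(Q),cv2.minAreaRect(Q[:,:2].astype(np.float32)),np.percentile(Q[:,2],[5,50,95]))
    Q=near(Ps,(490,12),60,20,110); print('pedal',len(Q),Q.min(0),Q.max(0)); 
    T=Q[Q[:,2]>80]; print('tabtop',T.mean(0),T.min(0),T.max(0))
E
```

```text
scene
jar (array([632.7,  57.4]), np.float64(1.2063761223090328), 300) zmax 214.79671927942874
trivet ((409.51885986328125, -259.555908203125), 74.65929412841797) 9.077104891775141
cupA (array([408.4, 252.6]), np.float64(2.752657066017066), 175) zmax 61.80158108403041
cupB (array([538.1, 356.3]), np.float64(2.7735552425249006), 168) zmax 61.14547122336292
timer (array([ 564., -295.]), np.float64(0.9431314600096607), 195) zmax 41.861732119626396
lid 3694 ((642.7553100585938, 29.15937042236328), (184.38833618164062, 230.68057250976562), 5.295413494110107) [144.3 147.2 149.6]
pedal 233 [456.6 -13.4  68.5] [531.   39.2 109.8]
tabtop [484.5   7.2  88.7] [456.6 -13.4  80. ] [522.7  39.2 109.8]
side
jar (array([635.6,  59.7]), np.float64(1.6795820018706202), 245) zmax 214.27867988916876
trivet ((408.7289123535156, -258.8233947753906), 74.37081909179688) 8.968884382061768
cupA (array([409.7, 255.9]), np.float64(2.168261045818979), 160) zmax 61.16548503840024
cupB (array([539.7, 359.8]), np.float64(2.453603310805933), 131) zmax 61.520222670215944
timer (array([ 567.3, -292.8]), np.float64(1.1
[... 287 characters left out ...]
 108.6]
both
jar (array([634.4,  58.5]), np.float64(1.811537256372271), 545) zmax 214.4217859861781
trivet ((409.51885986328125, -259.555908203125), 74.65929412841797) 9.027767593474985
cupA (array([409.7, 254.4]), np.float64(2.6531002472039362), 335) zmax 61.62014817631435
cupB (array([539.6, 357.9]), np.float64(2.828766654340071), 299) zmax 61.41668083862598
timer (array([ 566.2, -293.4]), np.float64(1.549251188497395), 429) zmax 41.90640996348163
lid 5421 ((643.027099609375, 30.453086853027344), (185.7583465576172, 232.99082946777344), 5.207226276397705) [143.8 147.2 149.6]
pedal 421 [455.7 -13.4  32. ] [549.9  41.6 109.8]
tabtop [482.1   8.7  89.4] [455.7 -13.4  80. ] [526.7  41.6 109.8]
```

Call:
{"api": "servo_tool", "payload": {"steps": [[[1, -0.1, 0.18, -0.125, 0], [1, -0.15, 0.27, -0.125, 0], [1, -0.269, 0.481, -0.125, 0], [1, -0.269, 0.481, -0.125, 0], [1, -0.269, 0.481, -0.125, 0], [1, -0.269, 0.481, -0.125, 0], [1, -0.269, 0.481, -0.125, 0], [1, -0.269, 0.481, -0.125, 0], [1, -0.269, 0.481, -0.125, 0], [1, -0.269, 0.481, -0.125, 0], [1, -0.269, 0.481, -0.125, 0], [1, -0.269, 0.481, -0.125, 0]]]}}

```text
clock: 2.6
tcp_pos: [512.6, 295.2, 369.6]
orientation: [[0.246, 0.969, 0.001], [0.969, -0.246, 0.0], [0.0, 0.001, -1.0]]
wrist_force: [-0.3, 0.5, 0.4]
width: 1.001
```

Call:
{"api": "servo_tool", "payload": {"steps": [[[1, -0.03, 0.05, 0, 0], [1, -0.03, 0.05, 0, 0], [1, -0.03, 0.05, 0, 0], [1, -0.03, 0.05, 0, 0]]]}}

```text
clock: 2.93
tcp_pos: [554.5, 252.4, 369.3]
orientation: [[0.249, 0.968, 0.0], [0.968, -0.249, 0.0], [0.0, 0.0, -1.0]]
wrist_force: [-0.4, 1.7, 0.4]
width: 1.002
```

```bash
python3 - <<'E'
from h import *
s=st(); im=img('wrist'); save(im,'w1.png'); C=cloud(im); np.save('w1.npy',C)
print(im['hand_eye'])
for n in ['cup1','jar','pedal_tab','lid_edge']: print(n,[(np.round(r['location'],0).tolist(),round(r['score'],2)) for r in find_in('wrist',n)])
E
```

```text
t 2.9333 tcp [554.5 252.4 369.3] w 1.0019238419559773 F [-0.4  1.7  0.4]
[[0.249, 0.968, 0.0], [0.968, -0.249, 0.0], [0.0, 0.0, -1.0]]
[[   1.     0.     0.    -0.1]
 [   0.    -1.    -0.3  -65.1]
 [  -0.     0.3   -1.  -117.3]
 [   0.     0.     0.     1. ]]
cup1 [([537.0, 356.0, 35.0], 0.96), ([414.0, 259.0, 39.0], 0.76)]
jar [([563.0, 224.0, 91.0], 0.97), ([784.0, 92.0, 84.0], 0.92), ([614.0, 62.0, 189.0], 0.57), ([613.0, 470.0, 83.0], 0.28)]
pedal_tab []
lid_edge [([593.0, 52.0, 149.0], 0.85), ([488.0, 20.0, 87.0], 0.31)]
```

View pics/w1.png

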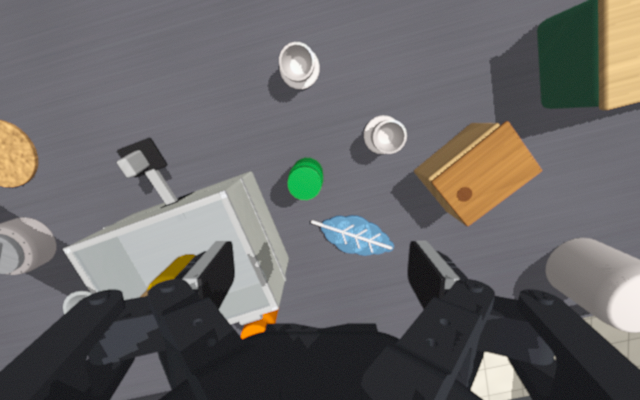

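Only two cups show, plus the green jar. Now for the yellow jar.

Call:
{"api": "servo_tool", "payload": {"steps": [[[1, -0.168, 0.125, 0.04, 0], [1, -0.168, 0.125, 0.05, 0], [1, -0.168, 0.125, 0.06, 0], [1, -0.168, 0.125, 0.07, 0], [1, -0.168, 0.125, 0.08, 0], [1, -0.168, 0.125, 0.08, 0], [1, -0.168, 0.125, 0.08, 0], [1, -0.168, 0.125, 0.08, 0]]]}}

```text
clock: 3.85
tcp_pos: [632.5, 62.8, 288.9]
orientation: [[0.244, 0.97, -0.001], [0.97, -0.244, 0.001], [0.001, -0.002, -1.0]]
wrist_force: [-0.8, -0.7, -0.0]
width: 1.0
```

```bash
python3 - <<'E'
from h import *
s=st(); im=img('wrist'); save(im,'w2.png'); C=cloud(im); np.save('w2.npy',C)
A=np.load('scene0.npy');B=np.load('side0.npy')
Q=near([C],(634,58),40,226,242); print(len(Q), Q.mean(0) if len(Q) else '')
print('jar side', circ(near([C],(634,58),45,150,215),27))
W=np.load('w1.npy')
for c in [(409,254),(539,358)]: 
    Q=near([W],c,45,30,62); print(circ(Q,24)); Q=near([W],c,45,56,64); print('rim',cv2.minEnclosingCircle(Q[:,:2].astype(np.float32)))
Q=near([W],(485,20),60,60,130); T=Q[Q[:,2]>90]; print('tab',len(T),T.mean(0),T.min(0),T.max(0),cv2.minAreaRect(T[:,:2].astype(np.float32)))
print(cv2.minAreaRect(near([W],(640,30),170,138,152)[:,:2].astype(np.float32)))
print('tool shift to jar', tool(s,(634,58,201)))
E
```

```text
t 3.85 tcp [632.5  62.8 288.9] w 1.0001250028756357 F [-0.8 -0.7 -0. ]
[[0.244, 0.97, -0.001], [0.97, -0.244, 0.001], [0.001, -0.002, -1.0]]
4339 [632.9  58.1 235.4]
jar side (array([636.1,  57. ]), np.float64(1.179850917003051), 1329)
(array([413.8, 255.5]), np.float64(6.077600443708579), 1028)
rim ((409.6753845214844, 255.04612731933594), 23.975656509399414)
(array([538.5, 354.7]), np.float64(5.889718112770607), 890)
rim ((539.8509521484375, 358.3436279296875), 23.908191680908203)
tab 599 [481.4  18.8 111.2] [457.5 -10.8  90. ] [499.1  37.3 128.6] ((479.0260925292969, 14.476912498474121), (40.09090805053711, 48.51198196411133), 3.9821364879608154)
((644.8970947265625, 29.764373779296875), (184.43807983398438, 227.7208709716797), 5.232026100158691)
tool shift to jar [-0.   0.   0.1]
```

Call:
{"api": "servo_tool", "payload": {"force": 30, "steps": [[[1, -0.004, 0.003, 0.03, 0], [1, -0.004, 0.003, 0.06, 0], [1, -0.004, 0.003, 0.088, 0], [1, -0.004, 0.003, 0.088, 0], [0.3, -0.004, 0.003, 0.088, 0], [0.3, -0.004, 0.003, 0.088, 0], [0.3, -0.004, 0.003, 0.088, 0], [0.3, -0.004, 0.003, 0.088, 0], [0.3, -0.004, 0.003, 0.088, 0]]]}}

```text
clock: 4.65
tcp_pos: [636.2, 60.7, 205.3]
orientation: [[0.241, 0.971, 0.005], [0.971, -0.241, 0.003], [0.004, 0.004, -1.0]]
wrist_force: [-1.9, -0.1, 6.6]
width: 0.619
```

Call:
{"api": "servo_tool", "payload": {"steps": [[[0.3, 0, 0, 0, 0], [0.3, 0, 0, -0.02, 0], [0.3, 0, 0, -0.05, 0], [0.3, 0, 0, -0.07, 0], [0.3, 0, 0, -0.07, 0]]]}}

```text
clock: 5.07
tcp_pos: [639.0, 61.3, 281.6]
orientation: [[0.241, 0.971, 0.015], [0.971, -0.241, 0.005], [0.008, 0.014, -1.0]]
wrist_force: [1.2, 0.3, -1.7]
width: 0.622
```

Call:
{"api": "servo_tool", "payload": {"steps": [[[0.3, -0.02, -0.007, -0.01, 0], [0.3, -0.045, -0.018, -0.01, 0], [0.3, -0.075, -0.03, -0.01, 0], [0.3, -0.11, -0.044, -0.01, 0], [0.3, -0.147, -0.058, -0.01, 0], [0.3, -0.184, -0.073, 0, 0], [0.3, -0.22, -0.087, 0, 0], [0.3, -0.257, -0.102, 0, 0], [0.3, -0.294, -0.116, 0.01, 0], [0.3, -0.325, -0.128, 0.03, 0], [0.3, -0.35, -0.138, 0.05, 0], [0.3, -0.367, -0.145, 0.08, 0]]]}}

```text
clock: 6.07
tcp_pos: [410.2, -263.1, 197.7]
orientation: [[0.244, 0.97, 0.019], [0.97, -0.244, 0.001], [0.006, 0.018, -1.0]]
wrist_force: [0.1, -0.2, -3.0]
width: 0.618
```

Call:
{"api": "servo_tool", "payload": {"steps": [[[0.3, 0, 0, 0.02, 0], [0.3, 0, 0, 0.04, 0], [0.3, 0, 0, 0.04, 0], [0.3, 0, 0, 0.04, 0]]]}}

```text
clock: 6.4
tcp_pos: [410.1, -262.3, 156.9]
orientation: [[0.244, 0.97, 0.017], [0.97, -0.244, 0.003], [0.007, 0.015, -1.0]]
wrist_force: [0.7, -0.1, -1.9]
width: 0.621
```

Call:
{"api": "servo_tool", "payload": {"steps": [[[0.3, 0, -0.001, 0.03, 0], [0.3, 0, -0.001, 0.055, 0], [0.3, 0, -0.001, 0.07, 0], [0.3, 0, -0.001, 0.08, 0], [0.3, 0, -0.001, 0.085, 0], [0.3, 0, -0.001, 0.088, 0], [0.3, 0, -0.001, 0.09, 0], [0.3, 0, -0.001, 0.09, 0]]]}}

```text
clock: 7.07
tcp_pos: [411.7, -262.3, 67.8]
orientation: [[0.244, 0.97, 0.018], [0.97, -0.244, 0.002], [0.006, 0.017, -1.0]]
wrist_force: [-0.1, 0.1, -2.8]
width: 0.618
```

Call:
{"api": "servo_tool", "payload": {"steps": [[[0.3, 0, 0, 0.002, 0], [0.3, 0, 0, 0.003, 0], [0.3, 0, 0, 0.003, 0], [0.3, 0, 0, 0.003, 0]]]}}

```text
clock: 7.4
tcp_pos: [412.5, -262.5, 67.3]
orientation: [[0.244, 0.97, 0.02], [0.97, -0.244, 0.001], [0.006, 0.019, -1.0]]
wrist_force: [-4.9, 4.0, 17.9]
width: 0.622
```

Call:
{"api": "servo_tool", "payload": {"steps": [[[0.3, 0, 0, -0.001, 0], [1, 0, 0, -0.001, 0], [1, 0, 0, -0.001, 0], [1, 0, 0, -0.001, 0], [1, 0, 0, -0.001, 0], [1, 0, 0, -0.03, 0], [1, 0, 0, -0.07, 0], [1, 0, 0, -0.11, 0], [1, 0, 0, -0.15, 0], [1, 0, 0, -0.18, 0], [1, 0, 0, -0.18, 0]]]}}

```text
clock: 8.32
tcp_pos: [412.2, -265.0, 253.8]
orientation: [[0.244, 0.969, 0.03], [0.97, -0.244, -0.004], [0.003, 0.03, -1.0]]
wrist_force: [0.6, 0.4, -0.3]
width: 0.997
```

```bash
python3 - <<'E'
from h import *
s=st()
A=cloud(img('scene'));im=img('side');B=cloud(im);save(im,'side1.png')
print('jar',circ(near([A,B],(410,-260),45,25,75),27))
Q=near([A,B],(410,-260),35,90,110); print('top',Q.mean(0))
# trivet by annulus, points z 5..14
im=viewer.get_image('scene'); r=cut_out('scene','trivet'); 
if r: m=A[r[0]['region']]; m=m[(m[:,2]>3)&(m[:,2]<14)]; print(cv2.minEnclosingCircle(m[:,:2].astype(np.float32)))
# pedal
W=np.load('w1.npy'); yaw=np.radians(5.2); ex=np.array([np.cos(yaw),np.sin(yaw)]); ey=np.array([-ex[1],ex[0]])
for C in [W,A,B]:
    Q=near([C],(482,15),60,55,140); L=np.c_[(Q[:,:2]-[644,30])@ex,(Q[:,:2]-[644,30])@ey,Q[:,2]]
    T=L[L[:,2]>98]; print('tab',len(T),T.min(0),np.median(T,0),T.max(0)); P=L[(L[:,2]<95)&(L[:,0]<-140)]; print('pad',len(P),P.min(0),np.median(P,0),P.max(0))
E
```

```text
t 8.3167 tcp [ 412.2 -265.   253.8] w 0.9969871946062437 F [ 0.6  0.4 -0.3]
[[0.244, 0.969, 0.03], [0.97, -0.244, -0.004], [0.003, 0.03, -1.0]]
jar (array([ 414.1, -261.8]), np.float64(1.598887635937663), 510)
top [ 413.2 -265.6   98.4]
((412.0838317871094, -259.6374206542969), 55.47874069213867)
tab 453 [-174.4   -7.7   98. ] [-159.5    5.6  121.2] [-145.6    7.7  128.6]
pad 901 [-187.1  -25.8   72.8] [-167.5    9.1   86.9] [-140.2   26.5   94.9]
tab 81 [-175.   -10.6   98. ] [-159.9   -6.2  119.3] [-147.4    6.7  131.1]
pad 163 [-188.7  -28.8   77. ] [-160.4  -11.    87.2] [-140.7   27.    94.8]
tab 76 [-175.6   -8.6   98. ] [-164.6   -3.   114.6] [-146.     8.3  129.9]
pad 110 [-187.9  -26.6   79.1] [-172.9   -7.3   88.9] [-142.7   27.5   94.8]
```

Jar stands on the trivet (2 mm off centre). The tab is central on the lever, with its grip point near (485,16,112). Next I move above it with the jaws across it.

Call:
{"api": "servo_tool", "payload": {"steps": [[[1, 0.03, 0, 0, -3], [1, 0.07, 0, 0, -7], [1, 0.11, 0, 0.01, -11], [1, 0.15, 0, 0.02, -15], [1, 0.19, 0.001, 0.03, -19.3], [1, 0.225, 0.001, 0.04, -19.3], [1, 0.26, 0.001, 0.05, -19.3], [1, 0.28, 0.001, 0.05, -19.3], [1, 0.29, 0.001, 0.055, -19.3], [1, 0.29, 0.001, 0.055, -19.3]]]}}

```text
clock: 9.35
tcp_pos: [479.6, 21.2, 190.6]
orientation: [[-0.095, 0.995, 0.014], [0.996, 0.095, 0.003], [0.002, 0.014, -1.0]]
wrist_force: [-1.0, -0.2, 0.9]
width: 0.999
```

```bash
python3 - <<'E'
from h import *
s=st(); im=img('wrist'); save(im,'w3.png'); C=cloud(im); np.save('w3.npy',C)
yaw=np.radians(5.2); ex=np.array([np.cos(yaw),np.sin(yaw)]); ey=np.array([-ex[1],ex[0]])
Q=near([C],(482,15),60,55,140); L=np.c_[(Q[:,:2]-[640,29.7])@ex,(Q[:,:2]-[640,29.7])@ey,Q[:,2]]
T=L[L[:,2]>98]; print('tab',len(T),np.percentile(T,2,axis=0),np.median(T,0),np.percentile(T,98,axis=0))
print(np.round(tool(s,(485,15.6,118)),4))
E
```

```text
t 9.35 tcp [479.6  21.2 190.6] w 0.9986750942094764 F [-1.  -0.2  0.9]
[[-0.095, 0.995, 0.014], [0.996, 0.095, 0.003], [0.002, 0.014, -1.0]]
tab 945 [-169.8   -6.8   99.9] [-161.2   -0.4  124.3] [-142.9    6.   127.8]
[-0.   0.   0.1]
```

View pics/w3.png

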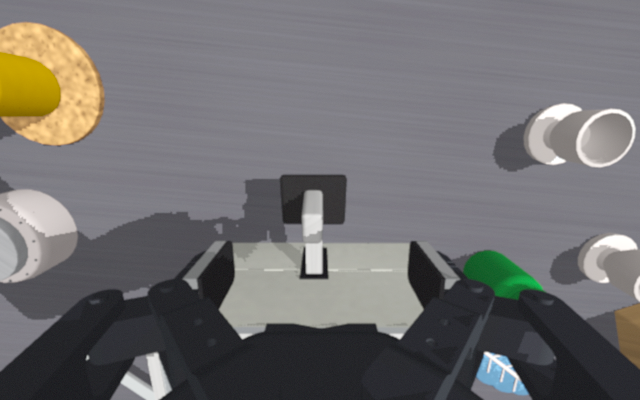

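Call:
{"api": "servo_tool", "payload": {"force": 40, "steps": [[[1, -0.006, 0.003, 0.02, 0], [1, -0.006, 0.004, 0.045, 0], [1, -0.006, 0.004, 0.065, 0], [1, -0.006, 0.004, 0.072, 0], [0.5, -0.006, 0.004, 0.072, 0], [0, -0.006, 0.004, 0.072, 0], [0, -0.006, 0.004, 0.072, 0], [0, -0.006, 0.004, 0.072, 0], [0, -0.006, 0.004, 0.072, 0], [0, -0.006, 0.004, 0.072, 0], [0, -0.006, 0.004, 0.072, 0]]]}}

```text
clock: 10.32
tcp_pos: [485.6, 15.6, 120.3]
orientation: [[-0.094, 0.995, 0.016], [0.996, 0.094, 0.004], [0.003, 0.016, -1.0]]
wrist_force: [-2.2, 4.0, 3.9]
width: 0.155
```

Call:
{"api": "servo_tool", "payload": {"steps": [[[0, 0, -0.0018, 0.0047, 0], [0, 0, -0.0037, 0.0094, 0], [0, 0, -0.0053, 0.0142, 0], [0, 0, -0.0067, 0.019, 0], [0, 0, -0.008, 0.024, 0], [0, 0, -0.0092, 0.0288, 0], [0, 0, -0.0101, 0.0337, 0], [0, 0, -0.011, 0.0386, 0], [0, 0, -0.0117, 0.0436, 0], [0, 0, -0.0123, 0.0486, 0]]]}}

```text
clock: 11.15
tcp_pos: [474.1, 14.7, 72.3]
orientation: [[-0.094, 0.995, 0.017], [0.996, 0.094, 0.004], [0.002, 0.017, -1.0]]
wrist_force: [-3.7, -0.3, 7.7]
width: 0.156
```

Call:
{"api": "servo_tool", "payload": {"steps": [[[0, 0, -0.0003, 0.005, 0], [0, 0, -0.0006, 0.01, 0], [0, 0, -0.0006, 0.015, 0], [0, 0, -0.0006, 0.02, 0], [0, 0, -0.0006, 0.024, 0], [0, 0, -0.0006, 0.0265, 0], [0, 0, -0.0006, 0.028, 0], [0, 0, -0.0006, 0.029, 0], [0, 0, -0.0006, 0.029, 0]]]}}

```text
clock: 11.9
tcp_pos: [473.8, 14.7, 45.0]
orientation: [[-0.094, 0.995, 0.016], [0.996, 0.094, 0.003], [0.002, 0.016, -1.0]]
wrist_force: [-9.6, -0.7, 20.8]
width: 0.156
```

Call:
{"api": "servo_tool", "payload": {"steps": [[[0.5, 0, 0, 0, 0], [0.7, 0, 0, 0, 0], [0.7, 0, 0, 0, 0], [0.7, 0, 0, 0, 0], [0.7, 0, 0, -0.02, 0], [0.7, 0, 0, -0.06, 0], [0.7, 0, -0.01, -0.1, 0], [0.7, 0, -0.02, -0.14, 0], [0.7, 0, -0.03, -0.18, 0], [0.7, 0, -0.03, -0.22, 0], [0.7, 0, -0.03, -0.22, 0]]]}}

```text
clock: 12.82
tcp_pos: [444.3, 11.4, 272.0]
orientation: [[-0.094, 0.995, 0.029], [0.996, 0.094, 0.003], [0.0, 0.03, -1.0]]
wrist_force: [2.4, -0.3, -0.6]
width: 0.7
```

```bash
python3 - <<'E'
from h import *
s=st(); im=img('scene'); save(im,'s2.png'); A=cloud(im); imb=img('side');B=cloud(imb); save(imb,'sd2.png')
for c in [(409.7,255),(539.8,358.2)]:
    Q=near([A,B],c,60,56,64); print(len(Q),cv2.minEnclosingCircle(Q[:,:2].astype(np.float32)))
for n in ['cup1']:
  for cam in ['scene','side']: print([(np.round(r['location'],0).tolist(),round(r['score'],2)) for r in find_in(cam,n)])
Q=near([A,B],(740,30),160,200,400);print('lid',len(Q),Q.max(0),Q.min(0))
from scipy.linalg import svd
Q=Q[np.abs(Q-np.median(Q,0)).max(1)<150]; u,S,V=np.linalg.svd(Q-Q.mean(0),full_matrices=False); print('lid normal',V[2].round(3))
cv2.imwrite('pics/v2.png',im['pixels'][60:330,200:500,::-1])
E
```

```text
t 12.8167 tcp [444.3  11.4 272. ] w 0.7003739329260713 F [ 2.4 -0.3 -0.6]
[[-0.094, 0.995, 0.029], [0.996, 0.094, 0.003], [0.0, 0.03, -1.0]]
81 ((411.3815002441406, 255.51852416992188), 27.664297103881836)
77 ((537.1998291015625, 360.00250244140625), 27.00035858154297)
[([539.0, 347.0, 38.0], 0.5), ([414.0, 247.0, 35.0], 0.5)]
[([533.0, 345.0, 38.0], 0.56), ([406.0, 244.0, 44.0], 0.5), ([549.0, -308.0, 40.0], 0.32)]
lid 2762 [782.8 156.7 313.6] [730.2 -75.3 200.1]
lid normal [ 1.   0.1 -0.2]
```

View pics/v2.png

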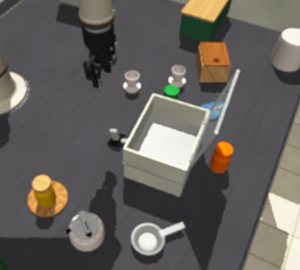

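Lid fully open (scene crop: lid upright behind the box at about 225,100), with both cups unmoved. Now cup A.

Call:
{"api": "servo_tool", "payload": {"force": 30, "steps": [[[0.85, 0.03, -0.002, 0.01, 0], [0.85, 0.07, -0.005, 0.02, 0], [0.85, 0.11, -0.008, 0.03, 0], [0.85, 0.15, -0.01, 0.04, 0], [0.85, 0.19, -0.012, 0.06, 0], [0.85, 0.22, -0.014, 0.09, 0], [0.85, 0.246, -0.016, 0.12, 0], [0.85, 0.246, -0.016, 0.142, 0], [0.85, 0.246, -0.016, 0.142, 0], [0.85, 0.246, -0.016, 0.142, 0]]]}}

```text
clock: 13.85
tcp_pos: [400.3, 253.6, 119.1]
orientation: [[-0.095, 0.995, 0.008], [0.995, 0.095, -0.0], [-0.001, 0.008, -1.0]]
wrist_force: [0.1, -0.3, 0.6]
width: 0.853
```

```bash
python3 - <<'E'
from h import *
np.set_printoptions(precision=4,suppress=True)
s=st(); im=img('wrist'); C=cloud(im)
Q=near([C],(409.7,255),50,55,66); print(len(Q)); 
if len(Q)>20: c=cv2.minEnclosingCircle(Q[:,:2].astype(np.float32)); print(c, tool(s,(c[0][0],c[0][1],50)))
print(tool(s,(409.7,255,50)))
E
```

```text
t 13.85 tcp [400.3271 253.635  119.1496] w 0.8527808743924314 F [ 0.107  -0.297   0.6086]
[[-0.095, 0.995, 0.008], [0.995, 0.095, -0.0], [-0.001, 0.008, -1.0]]
1129
((409.75787353515625, 255.0123748779297), 24.38559913635254) [0.0006 0.009  0.0692]
[0.0005 0.0089 0.0692]
```

Call:
{"api": "servo_tool", "payload": {"steps": [[[0.85, 0.001, 0.006, 0.01, 0], [0.85, 0.001, 0.009, 0.03, 0], [0.85, 0.001, 0.009, 0.055, 0], [0.85, 0.001, 0.009, 0.069, 0], [0.85, 0.001, 0.009, 0.069, 0], [0.3, 0.001, 0.009, 0.069, 0], [0.3, 0.001, 0.009, 0.069, 0], [0.3, 0.001, 0.009, 0.069, 0], [0.3, 0.001, 0.009, 0.069, 0], [0.3, 0.001, 0.009, 0.069, 0]]]}}

```text
clock: 14.73
tcp_pos: [413.0, 256.0, 53.7]
orientation: [[-0.093, 0.996, 0.014], [0.996, 0.093, 0.002], [0.001, 0.014, -1.0]]
wrist_force: [-0.9, -1.8, 6.7]
width: 0.55
```

Call:
{"api": "servo_tool", "payload": {"steps": [[[0.3, 0, 0, -0.02, 0], [0.3, 0, 0, -0.05, 0], [0.3, 0, 0, -0.09, 0], [0.3, 0, 0, -0.13, 0], [0.3, 0, 0, -0.165, 0], [0.3, 0, 0, -0.18, 0], [0.3, 0, 0, -0.18, 0]]]}}

```text
clock: 15.32
tcp_pos: [412.8, 257.2, 239.0]
orientation: [[-0.093, 0.995, 0.023], [0.996, 0.092, 0.006], [0.004, 0.024, -1.0]]
wrist_force: [0.4, 0.0, -1.0]
width: 0.55
```

Call:
{"api": "servo_tool", "payload": {"steps": [[[0.3, -0.015, 0.014, 0, 0], [0.3, -0.035, 0.033, 0, 0], [0.3, -0.06, 0.057, 0, 0], [0.3, -0.085, 0.081, 0, 0], [0.3, -0.11, 0.104, 0, 0], [0.3, -0.135, 0.128, 0.002, 0], [0.3, -0.16, 0.152, 0.003, 0], [0.3, -0.18, 0.171, 0.004, 0], [0.3, -0.192, 0.182, 0.004, 0], [0.3, -0.198, 0.188, 0.004, 0], [0.3, -0.198, 0.188, 0.004, 0], [0.3, -0.198, 0.188, 0.004, 0]]]}}

```text
clock: 16.32
tcp_pos: [617.4, 78.3, 237.9]
orientation: [[-0.093, 0.995, 0.021], [0.996, 0.093, 0.007], [0.005, 0.022, -1.0]]
wrist_force: [-0.6, 0.6, -1.3]
width: 0.552
```

```bash
python3 - <<'E'
from h import *
np.set_printoptions(precision=4,suppress=True)
s=st(); im=img('wrist'); C=cloud(im); save(im,'w4.png')
print(tool(s,(619,77,121)))
E
```

```text
t 16.3167 tcp [617.3723  78.2923 237.8717] w 0.5515710288673532 F [-0.6133  0.5703 -1.3319]
[[-0.093, 0.995, 0.021], [0.996, 0.093, 0.007], [0.005, 0.022, -1.0]]
[-0.002  -0.0011  0.1169]
```

View pics/w4.png

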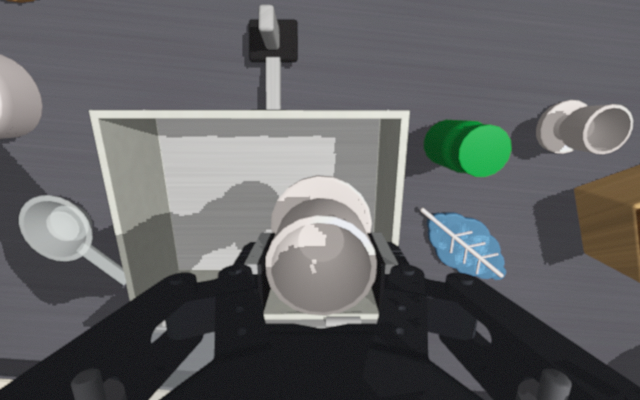

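Call:
{"api": "servo_tool", "payload": {"steps": [[[0.3, -0.002, -0.001, 0.015, 0], [0.3, -0.002, -0.001, 0.035, 0], [0.3, -0.002, -0.001, 0.06, 0], [0.3, -0.002, -0.001, 0.08, 0], [0.3, -0.002, -0.001, 0.095, 0], [0.3, -0.002, -0.001, 0.105, 0], [0.3, -0.002, -0.001, 0.11, 0], [0.3, -0.002, -0.001, 0.114, 0], [0.3, -0.002, -0.001, 0.116, 0], [0.3, -0.002, -0.001, 0.118, 0], [0.3, -0.002, -0.001, 0.118, 0], [0.3, -0.002, -0.001, 0.118, 0]]]}}

```text
clock: 17.37
tcp_pos: [619.3, 77.9, 120.8]
orientation: [[-0.094, 0.995, 0.023], [0.996, 0.094, 0.007], [0.005, 0.023, -1.0]]
wrist_force: [-0.2, -0.7, -2.0]
width: 0.552
```

Call:
{"api": "servo_tool", "payload": {"steps": [[[0.3, 0, 0, 0.001, 0], [0.3, 0, 0, 0.002, 0], [0.3, 0, 0, 0.003, 0], [0.3, 0, 0, 0.003, 0]]]}}

```text
clock: 17.7
tcp_pos: [620.1, 78.0, 118.9]
orientation: [[-0.094, 0.995, 0.024], [0.996, 0.094, 0.007], [0.005, 0.025, -1.0]]
wrist_force: [-1.2, -0.4, 4.2]
width: 0.556
```

Call:
{"api": "servo_tool", "payload": {"steps": [[[0.6, 0, 0, 0, 0], [0.75, 0, 0, 0, 0], [0.75, 0, 0, 0, 0], [0.75, 0, 0, 0, 0], [0.75, 0, 0, -0.02, 0], [0.75, 0, 0, -0.05, 0], [0.75, 0, 0, -0.09, 0], [0.75, 0, 0, -0.12, 0], [0.75, 0, 0, -0.13, 0], [0.75, 0, 0, -0.13, 0]]]}}

```text
clock: 18.53
tcp_pos: [619.0, 77.5, 252.8]
orientation: [[-0.094, 0.995, 0.031], [0.996, 0.094, 0.008], [0.005, 0.032, -0.999]]
wrist_force: [-0.2, -0.2, -0.1]
width: 0.751
```

```bash
python3 - <<'E'
from h import *
np.set_printoptions(precision=4,suppress=True)
s=st(); im=img('wrist'); C=cloud(im)
for c,z in [((617,77),125),((539.8,358.2),60)]:
    Q=near([C],c,50,z-6,z+5); print(len(Q)); 
    if len(Q)>20: print(cv2.minEnclosingCircle(Q[:,:2].astype(np.float32)))
print(tool(s,(539.8,358.2,125)))
E
```

```text
t 18.5333 tcp [618.9614  77.4691 252.7924] w 0.7511773072802964 F [-0.2192 -0.1551 -0.0873]
[[-0.094, 0.995, 0.031], [0.996, 0.094, 0.008], [0.005, 0.032, -0.999]]
639
((617.1591186523438, 77.51546478271484), 23.983959197998047)
754
((539.6624755859375, 358.1529541015625), 24.728010177612305)
[ 0.2863 -0.0565  0.1275]
```

Call:
{"api": "servo_tool", "payload": {"steps": [[[0.75, 0.03, -0.006, 0, 0], [0.75, 0.07, -0.013, 0, 0], [0.75, 0.11, -0.021, 0.01, 0], [0.75, 0.15, -0.029, 0.02, 0], [0.75, 0.19, -0.037, 0.04, 0], [0.75, 0.225, -0.044, 0.06, 0], [0.75, 0.26, -0.051, 0.09, 0], [0.75, 0.28, -0.056, 0.115, 0], [0.75, 0.286, -0.0565, 0.1275, 0], [0.75, 0.286, -0.0565, 0.1275, 0], [0.75, 0.286, -0.0565, 0.1275, 0]]]}}

```text
clock: 19.5
tcp_pos: [536.7, 356.1, 120.0]
orientation: [[-0.095, 0.995, 0.023], [0.995, 0.095, 0.004], [0.002, 0.024, -1.0]]
wrist_force: [1.2, -0.7, -0.5]
width: 0.745
```

```bash
python3 - <<'E'
from h import *
np.set_printoptions(precision=4,suppress=True)
s=st(); im=img('wrist'); C=cloud(im)
c=(539.7,358.2)
Q=near([C],c,50,54,66); print(len(Q)); 
if len(Q)>20: print(cv2.minEnclosingCircle(Q[:,:2].astype(np.float32)))
print(tool(s,(539.7,358.2,50)))
O=near([np.load('w1.npy')],c,120,15,200); O=O[np.hypot(O[:,0]-c[0],O[:,1]-c[1])>33]; D=tool({'orientation':s['orientation'],'tcp_pos':(539.7,358.2,0)},(0,0,0)) if 0 else (O-[*c,0])@np.array(s['orientation'])
print('obstacles in tool xy near finger path', D[(np.abs(D[:,1])<30)&(np.abs(D[:,0])<70)][:,:2].round()[:5], 'closest',np.abs(D[D[:,0]>0]).min(0) if len(D) else '')
E
```

```text
t 19.5 tcp [536.7025 356.0799 120.0476] w 0.7450222161894634 F [ 1.1863 -0.7055 -0.5251]
[[-0.095, 0.995, 0.023], [0.995, 0.095, 0.004], [0.002, 0.024, -1.0]]
1205
((539.6951293945312, 358.5845031738281), 24.149682998657227)
[0.0017 0.0015 0.0701]
obstacles in tool xy near finger path [] closest [32.9496 43.0895 12.5095]
```

Call:
{"api": "servo_tool", "payload": {"steps": [[[0.75, 0.002, 0.001, 0.02, 0], [0.75, 0.002, 0.001, 0.045, 0], [0.75, 0.002, 0.001, 0.062, 0], [0.75, 0.002, 0.001, 0.07, 0], [0.75, 0.002, 0.001, 0.07, 0], [0.3, 0.002, 0.001, 0.07, 0], [0.3, 0.002, 0.001, 0.07, 0], [0.3, 0.002, 0.001, 0.07, 0], [0.3, 0.002, 0.001, 0.07, 0], [0.3, 0.002, 0.001, 0.07, 0]]]}}

```text
clock: 20.38
tcp_pos: [542.5, 358.5, 53.7]
orientation: [[-0.092, 0.995, 0.029], [0.996, 0.092, 0.007], [0.004, 0.03, -1.0]]
wrist_force: [-0.7, -1.1, 6.7]
width: 0.551
```

Call:
{"api": "servo_tool", "payload": {"steps": [[[0.3, 0, 0, -0.02, 0], [0.3, 0, 0, -0.05, 0], [0.3, 0, 0, -0.09, 0], [0.3, 0, 0, -0.13, 0], [0.3, 0, 0, -0.165, 0], [0.3, 0, 0, -0.185, 0], [0.3, 0, 0, -0.185, 0]]]}}

```text
clock: 20.97
tcp_pos: [539.3, 359.5, 245.3]
orientation: [[-0.093, 0.995, 0.038], [0.996, 0.092, 0.012], [0.009, 0.039, -0.999]]
wrist_force: [0.8, 0.5, -0.1]
width: 0.552
```

Call:
{"api": "servo_tool", "payload": {"steps": [[[0.3, -0.02, 0.003, 0, 0], [0.3, -0.045, 0.006, 0, 0], [0.3, -0.08, 0.011, 0, 0], [0.3, -0.118, 0.016, 0, 0], [0.3, -0.156, 0.021, 0, 0], [0.3, -0.194, 0.026, 0, 0], [0.3, -0.232, 0.032, 0, 0], [0.3, -0.27, 0.037, 0, 0], [0.3, -0.305, 0.042, 0, 0], [0.3, -0.34, 0.046, 0, 0], [0.3, -0.368, 0.05, 0, 0], [0.3, -0.386, 0.052, 0, 0]]]}}

```text
clock: 21.97
tcp_pos: [626.3, -25.2, 242.4]
orientation: [[-0.088, 0.995, 0.036], [0.996, 0.088, 0.01], [0.007, 0.036, -0.999]]
wrist_force: [-0.5, -0.4, -1.7]
width: 0.554
```

Call:
{"api": "servo_tool", "payload": {"steps": [[[0.3, 0, 0, 0, 0], [0.3, 0, 0, 0, 0], [0.3, 0, 0, 0, 0]]]}}

```text
clock: 22.22
tcp_pos: [625.4, -23.8, 241.3]
orientation: [[-0.089, 0.995, 0.034], [0.996, 0.089, 0.011], [0.008, 0.034, -0.999]]
wrist_force: [0.6, 0.6, -1.7]
width: 0.55
```

```bash
python3 - <<'E'
from h import *
np.set_printoptions(precision=4,suppress=True)
s=st(); print(tool(s,(627,-20,120)))
im=img('wrist');C=cloud(im)
Q=near([C],(617,77),40,119,131); print(len(Q), cv2.minEnclosingCircle(Q[:,:2].astype(np.float32)) if len(Q)>20 else '')
E
```

```text
t 22.2167 tcp [625.4149 -23.7619 241.3247] w 0.5500859472335822 F [ 0.5748  0.5655 -1.6537]
[[-0.089, 0.995, 0.034], [0.996, 0.089, 0.011], [0.008, 0.034, -0.999]]
[ 0.0026 -0.0023  0.1213]
234 ((617.5970458984375, 41.91895294189453), 18.231281280517578)
```

```bash
python3 - <<'E'
from h import *
im=img('wrist');save(im,'w5.png');C=cloud(im)
im=img('scene');save(im,'s3.png');A=cloud(im);B=cloud(img('side'))
for nm,P in (('w',[C]),('sc',[A]),('sd',[B])):
    Q=near(P,(625,40),75,95,131); print(nm,len(Q)); 
    if len(Q)>10: print(np.percentile(Q,[2,50,98],axis=0))
E
```

```text
w 2444
[[594.3   4.8  95.2]
 [617.9  32.2 105.7]
 [638.9  48.6 125.1]]
sc 161
[[553.2   1.9  96.3]
 [620.9  14.3 111.6]
 [639.4  54.8 128.6]]
sd 231
[[551.3   4.8  97.3]
 [605.   29.1 116. ]
 [639.4  51.9 129.4]]
```

View pics/w5.png

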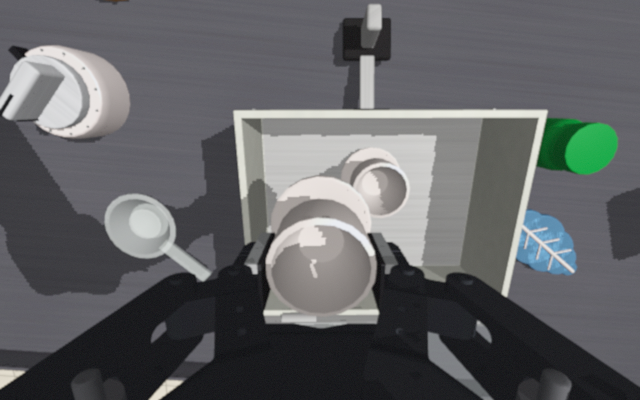

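Cup A was nudged to about (616,29) but is still upright (px 375,185). I will put cup B toward the rear of the −y side.

Call:
{"api": "servo_tool", "payload": {"steps": [[[0.3, 0, 0.012, 0, 0], [0.3, 0, 0.028, 0, 0], [0.3, -0.001, 0.041, 0.01, 0], [0.3, -0.001, 0.043, 0.03, 0], [0.3, -0.001, 0.043, 0.055, 0], [0.3, -0.001, 0.043, 0.08, 0], [0.3, -0.001, 0.043, 0.095, 0], [0.3, -0.001, 0.043, 0.106, 0], [0.3, -0.001, 0.043, 0.112, 0], [0.3, -0.001, 0.043, 0.117, 0], [0.3, -0.001, 0.043, 0.12, 0], [0.3, -0.001, 0.043, 0.12, 0]]]}}

```text
clock: 23.42
tcp_pos: [673.6, -18.4, 124.3]
orientation: [[-0.092, 0.995, 0.036], [0.996, 0.091, 0.011], [0.008, 0.037, -0.999]]
wrist_force: [0.1, 0.1, -1.5]
width: 0.554
```

Call:
{"api": "servo_tool", "payload": {"steps": [[[0.3, -0.001, 0, 0.002, 0], [0.3, -0.001, 0, 0.004, 0], [0.3, -0.001, 0, 0.0055, 0], [0.3, -0.001, 0, 0.0065, 0], [0.3, -0.001, 0, 0.0065, 0]]]}}

```text
clock: 23.83
tcp_pos: [674.4, -19.5, 118.8]
orientation: [[-0.091, 0.995, 0.037], [0.996, 0.091, 0.011], [0.007, 0.038, -0.999]]
wrist_force: [-1.1, 0.5, 2.3]
width: 0.55
```

Contact at floor height, so I release and rise, drawing back slightly from the lid.

Call:
{"api": "servo_tool", "payload": {"steps": [[[0.6, 0, 0, 0, 0], [0.73, 0, 0, 0, 0], [0.73, 0, 0, 0, 0], [0.73, 0, 0, 0, 0], [0.73, 0, 0, -0.02, 0], [0.73, 0, 0, -0.05, 0], [0.73, 0, 0, -0.09, 0], [0.73, 0, -0.01, -0.13, 0], [0.73, 0, -0.04, -0.13, 0], [0.73, 0, -0.08, -0.13, 0], [0.73, 0, -0.12, -0.13, 0], [0.73, 0, -0.15, -0.13, 0]]]}}

```text
clock: 24.83
tcp_pos: [517.2, -34.7, 242.7]
orientation: [[-0.091, 0.995, 0.036], [0.996, 0.091, 0.01], [0.007, 0.037, -0.999]]
wrist_force: [-0.8, -0.1, -0.1]
width: 0.728
```

```bash
python3 - <<'E'
from h import *
np.set_printoptions(precision=4,suppress=True)
s=st(); imw=img('wrist');C=cloud(imw)
im=img('scene');save(im,'s4.png');A=cloud(im);B=cloud(img('side'))
for c in [(616,29),(671,-20)]:
  for P in ([C],[A,B]):
    Q=near(P,c,32,121,130); print(len(Q), cv2.minEnclosingCircle(Q[:,:2].astype(np.float32)) if len(Q)>10 else '', Q[:,2].max() if len(Q) else '')
for cam in ['scene','side','wrist']: print([(np.round(r['location'],0).tolist(),round(r['score'],2)) for r in find_in(cam,'cup1')])
# pedal tab down: expect local (-167,38)
yaw=np.radians(5.2); ex=np.array([np.cos(yaw),np.sin(yaw)]); ey=np.array([-ex[1],ex[0]])
for P in (C,A,B):
    Q=near([P],(473,15),40,30,70); L=np.c_[(Q[:,:2]-[640,29.7])@ex,(Q[:,:2]-[640,29.7])@ey,Q[:,2]]
    if len(Q)>9: print('tab',len(Q),np.percentile(L,[2,50,98],axis=0).round(1).tolist())
print(tool(s,(473.8,14.7,130)))
cv2.imwrite('pics/v6.png',np.hstack([im['pixels'][100:300,250:450],imw['pixels'][0:400:2,::2]])[:,:,::-1])
E
```

```text
t 24.8333 tcp [517.1534 -34.7438 242.7025] w 0.7280808404823859 F [-0.8455 -0.0681 -0.1445]
[[-0.091, 0.995, 0.036], [0.996, 0.091, 0.01], [0.007, 0.037, -0.999]]
396 ((617.895751953125, 27.727384567260742), 24.56142807006836) 126.47389124775827
111 ((618.14599609375, 27.89409828186035), 26.461355209350586) 128.46426376036698
92 ((651.9385375976562, -22.23082733154297), 13.321523666381836) 125.54200972306322
120 ((671.9880981445312, -20.437358856201172), 26.2177734375) 129.81091176856557
[([618.0, 16.0, 102.0], 0.87), ([670.0, -18.0, 106.0], 0.81)]
[([664.0, -18.0, 111.0], 0.77), ([620.0, 23.0, 116.0], 0.75)]
[([619.0, 28.0, 109.0], 0.97), ([562.0, -282.0, 57.0], 0.44)]
tab 372 [[-180.5, -7.4, 32.1], [-168.5, -2.0, 50.7], [-154.4, 5.5, 54.3]]
tab 64 [[-181.5, -10.2, 32.2], [-166.4, -5.9, 47.5], [-155.3, 3.4, 55.9]]
tab 56 [[-180.7, -8.8, 31.1], [-171.2, -4.1, 48.0], [-156.7, 6.3, 56.5]]
[ 0.0524 -0.0428  0.1116]
```

View pics/v6.png

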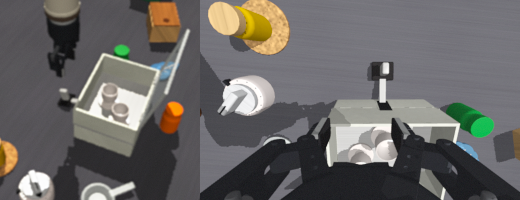

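Both cups stand upright inside the box. Back to the pedal tab.

Call:
{"api": "servo_tool", "payload": {"force": 40, "steps": [[[0.7, 0.03, -0.025, 0.01, 0], [0.7, 0.052, -0.043, 0.03, 0], [0.7, 0.052, -0.043, 0.06, 0], [0.7, 0.052, -0.043, 0.09, 0], [0.7, 0.052, -0.043, 0.111, 0], [0.7, 0.052, -0.043, 0.111, 0], [0.7, 0.052, -0.043, 0.111, 0]]]}}

```text
clock: 25.72
tcp_pos: [479.0, 15.3, 130.5]
orientation: [[-0.092, 0.995, 0.037], [0.996, 0.092, 0.012], [0.008, 0.038, -0.999]]
wrist_force: [0.1, 0.6, 0.4]
width: 0.7
```

Call:
{"api": "servo_tool", "payload": {"steps": [[[0.7, -0.001, -0.005, 0.02, 0], [0.7, -0.001, -0.0085, 0.05, 0], [0.7, -0.001, -0.0085, 0.073, 0], [0.7, -0.001, -0.0085, 0.082, 0], [0.7, -0.001, -0.0085, 0.082, 0], [0, -0.001, -0.0085, 0.082, 0], [0, -0.001, -0.0085, 0.082, 0], [0, -0.001, -0.0085, 0.082, 0], [0, -0.001, -0.0085, 0.082, 0], [0, -0.001, -0.0085, 0.082, 0], [0, -0.001, -0.0085, 0.082, 0]]]}}

```text
clock: 26.63
tcp_pos: [474.8, 14.7, 49.7]
orientation: [[-0.093, 0.995, 0.04], [0.996, 0.092, 0.012], [0.008, 0.041, -0.999]]
wrist_force: [-1.0, 0.2, 6.6]
width: 0.154
```

Call:
{"api": "servo_tool", "payload": {"steps": [[[0, 0, 0, -0.002, 0], [0, 0, 0.0001, -0.006, 0], [0, 0, 0.0003, -0.0105, 0], [0, 0, 0.0007, -0.015, 0], [0, 0, 0.001, -0.019, 0], [0, 0, 0.0015, -0.023, 0], [0, 0, 0.002, -0.027, 0], [0, 0, 0.0027, -0.031, 0], [0, 0, 0.0034, -0.035, 0], [0, 0, 0.0043, -0.039, 0], [0, 0, 0.0052, -0.0425, 0], [0, 0, 0.006, -0.0455, 0]]]}}

```text
clock: 27.63
tcp_pos: [479.2, 15.1, 95.9]
orientation: [[-0.093, 0.995, 0.04], [0.996, 0.092, 0.012], [0.008, 0.041, -0.999]]
wrist_force: [3.1, 3.3, -6.5]
width: 0.156
```

Call:
{"api": "servo_tool", "payload": {"steps": [[[0, 0, 0.0005, -0.0018, 0], [0, 0, 0.001, -0.0036, 0], [0, 0, 0.0016, -0.0054, 0], [0, 0, 0.0022, -0.0072, 0], [0, 0, 0.0028, -0.009, 0], [0, 0, 0.0034, -0.0108, 0], [0, 0, 0.004, -0.0126, 0], [0, 0, 0.0046, -0.0142, 0], [0, 0, 0.0052, -0.0158, 0], [0, 0, 0.0058, -0.0172, 0], [0, 0, 0.0063, -0.0186, 0], [0, 0, 0.0068, -0.0198, 0]]]}}

```text
clock: 28.63
tcp_pos: [485.3, 15.6, 116.1]
orientation: [[-0.093, 0.995, 0.04], [0.996, 0.092, 0.012], [0.008, 0.041, -0.999]]
wrist_force: [3.9, 4.0, -6.8]
width: 0.15
```

Call:
{"api": "servo_tool", "payload": {"steps": [[[0, 0, 0.0003, -0.0007, 0], [0, 0, 0.0006, -0.0014, 0], [0, 0, 0.0009, -0.0021, 0], [0, 0, 0.0012, -0.0028, 0], [0, 0, 0.0015, -0.0035, 0], [0, 0, 0.0018, -0.0042, 0], [0, 0, 0.0021, -0.0048, 0], [0, 0, 0.0024, -0.0054, 0], [0, 0, 0.0027, -0.006, 0], [0, 0, 0.0029, -0.0066, 0], [0, 0, 0.0031, -0.0071, 0], [0, 0, 0.0033, -0.0076, 0]]]}}

```text
clock: 29.63
tcp_pos: [488.3, 16.0, 123.8]
orientation: [[-0.093, 0.995, 0.04], [0.996, 0.093, 0.012], [0.009, 0.041, -0.999]]
wrist_force: [3.5, 4.1, -5.7]
width: 0.152
```

Force is still at the moving level, so I go on slowly until the stop shows.

Call:
{"api": "servo_tool", "payload": {"steps": [[[0, 0, 0.0002, -0.0005, 0], [0, 0, 0.0004, -0.001, 0], [0, 0, 0.0006, -0.0015, 0], [0, 0, 0.0008, -0.002, 0], [0, 0, 0.001, -0.0025, 0], [0, 0, 0.0012, -0.003, 0], [0, 0, 0.0012, -0.003, 0]]]}}

```text
clock: 30.22
tcp_pos: [488.5, 16.0, 124.5]
orientation: [[-0.093, 0.995, 0.038], [0.996, 0.093, 0.013], [0.009, 0.039, -0.999]]
wrist_force: [10.6, 4.3, -30.4]
width: 0.157
```

Call:
{"api": "servo_tool", "payload": {"steps": [[[0, 0, 0, 0, 0], [0.3, 0, 0, 0, 0], [0.7, 0, 0, 0, 0], [0.7, 0, 0, 0, 0], [0.7, 0, 0, 0, 0], [0.7, 0, 0, -0.02, 0], [0.7, 0, 0, -0.06, 0], [0.7, 0, -0.01, -0.1, 0], [0.7, 0, -0.02, -0.13, 0], [0.7, 0, -0.02, -0.14, 0], [0.7, 0, -0.02, -0.14, 0]]]}}

```text
clock: 31.13
tcp_pos: [464.9, 12.0, 267.0]
orientation: [[-0.092, 0.995, 0.045], [0.996, 0.092, 0.012], [0.008, 0.046, -0.999]]
wrist_force: [0.4, 0.4, -0.3]
width: 0.7
```

```bash
python3 - <<'E'
from h import *
np.set_printoptions(precision=4,suppress=True)
s=st(); im=img('scene');save(im,'s5.png');A=cloud(im);B=cloud(img('side'))
yaw=np.radians(5.2); ex=np.array([np.cos(yaw),np.sin(yaw)]); ey=np.array([-ex[1],ex[0]])
for nm in ('scene','side'):
    C={'scene':A,'side':B}[nm]; 
    Q=near([C],(640,30),170,135,330); L=np.c_[(Q[:,:2]-[640,29.7])@ex,(Q[:,:2]-[640,29.7])@ey,Q[:,2]]
    for lo,hi in [(-92,-70),(-20,20),(70,95)]:
        m=(L[:,0]>lo)&(L[:,0]<hi)&(np.abs(L[:,1])<105)&(L[:,2]<200); print(nm,lo,m.sum(),np.percentile(L[m,2],[5,50,95]) if m.sum() else '')
    Q=near([C],(482,15),50,95,140); print('tab top',np.percentile(Q[:,2],99) if len(Q) else '')
for c in ['scene','side']: print([(np.round(r['location'],0).tolist(),round(r['score'],2)) for r in find_in(c,'timer_mark')],[(np.round(r['location'],0).tolist(),round(r['score'],2)) for r in find_in(c,'dial_grip')])
print(tool(s,(545,-294,230)))
E
```

```text
t 31.1333 tcp [464.9064  11.9501 267.0482] w 0.7001173129873067 F [ 0.3752  0.4001 -0.3032]
[[-0.092, 0.995, 0.045], [0.996, 0.092, 0.012], [0.008, 0.046, -0.999]]
scene -92 382 [146.6421 149.0015 151.5596]
scene -20 844 [145.4337 147.9869 150.4196]
scene 70 446 [144.0977 147.2025 149.5998]
tab top 129.27164844994334
side -92 334 [136.2851 147.4932 150.6301]
side -20 371 [145.8621 148.0126 150.1767]
side 70 180 [144.9782 147.4728 149.821 ]
tab top 129.45862231355977
[([580.0, -303.0, 48.0], 0.94), ([724.0, -222.0, 23.0], 0.55)] [([569.0, -300.0, 56.0], 0.65), ([490.0, 10.0, 83.0], 0.37)]
[([544.0, -306.0, 46.0], 0.73)] [([555.0, -298.0, 63.0], 0.87), ([603.0, 447.0, 57.0], 0.38)]
[-0.3123  0.0499  0.037 ]
```

```bash
python3 - <<'E'
from h import *
np.set_printoptions(precision=2,suppress=True)
yaw=np.radians(5.2); ex=np.array([np.cos(yaw),np.sin(yaw)]); ey=np.array([-ex[1],ex[0]])
A=np.load('scene0.npy');B=np.load('side0.npy');A1=cloud(img('scene'));B1=cloud(img('side'))
for nm,C in (('sc0',A),('sc1',A1),('sd0',B),('sd1',B1)):
    Q=near([C],(640,30),170,135,330); L=np.c_[(Q[:,:2]-[640,29.7])@ex,(Q[:,:2]-[640,29.7])@ey,Q[:,2]]
    print(nm,[round(float(np.median(L[(L[:,0]>lo)&(L[:,0]<hi)&(L[:,1]<0)&(L[:,1]>-105)&(L[:,2]<160),2])),2) for lo,hi in [(-92,-70),(-20,20),(70,95)]], np.percentile(near([C],(482,15),50,95,140)[:,2],[50,90,99]))
E
```

```text
sc0 [147.37, 147.14, 147.47] [119.94 127.84 130.67]
sc1 [148.87, 147.92, 147.38] [117.33 127.31 128.81]
sd0 [146.25, 147.21, 147.64] [115.04 127.23 129.23]
sd1 [147.46, 148.3, 147.32] [114.59 126.15 129.47]
```

Call:
{"api": "servo_tool", "payload": {"steps": [[[0.7, -0.03, 0.005, 0, 0], [0.7, -0.07, 0.011, 0, 0], [0.7, -0.11, 0.018, 0, 0], [0.7, -0.15, 0.024, 0, 0], [0.7, -0.19, 0.03, 0, 0], [0.7, -0.23, 0.037, 0, 0], [0.7, -0.265, 0.042, 0, 0], [0.7, -0.29, 0.046, 0, 0], [0.7, -0.306, 0.05, 0, 0], [0.7, -0.306, 0.05, 0, 0], [0.7, -0.306, 0.05, 0, 0]]]}}

```text
clock: 32.45
tcp_pos: [540.4, -288.2, 259.5]
orientation: [[-0.091, 0.995, 0.034], [0.996, 0.091, 0.015], [0.011, 0.035, -0.999]]
wrist_force: [-0.1, 1.4, 0.2]
width: 0.702
```

```bash
python3 - <<'E'
from h import *
np.set_printoptions(precision=4,suppress=True)
s=st(); im=img('wrist');save(im,'w6.png');C=cloud(im);np.save('w6.npy',C)
Q=near([C],(566,-294),60,70,95); print(len(Q),cv2.minAreaRect(Q[:,:2].astype(np.float32)),np.percentile(Q[:,2],[5,50,95]))
print(circ(near([C],(566,-294),55,10,40),46))
Q=near([C],(566,-294),60,40,52); print('rim',cv2.minEnclosingCircle(Q[:,:2].astype(np.float32)))
print([(np.round(r['location'],0).tolist(),round(r['score'],2)) for r in find_in('wrist','timer_mark')])
E
```

```text
t 32.45 tcp [ 540.4281 -288.188   259.5004] w 0.7024562155465045 F [-0.052   1.4362  0.1547]
[[-0.091, 0.995, 0.034], [0.996, 0.091, 0.015], [0.011, 0.035, -0.999]]
902 ((566.1046752929688, -294.7861022949219), (16.373493194580078, 55.80543518066406), 51.356117248535156) [74.8634 86.2992 87.7934]
(array([ 567.2587, -295.0003]), np.float64(0.6869301590578804), 348)
rim ((562.5897827148438, -295.9772644042969), 47.121028900146484)
[([556.0, -296.0, 59.0], 0.64)]
```

View pics/w6.png

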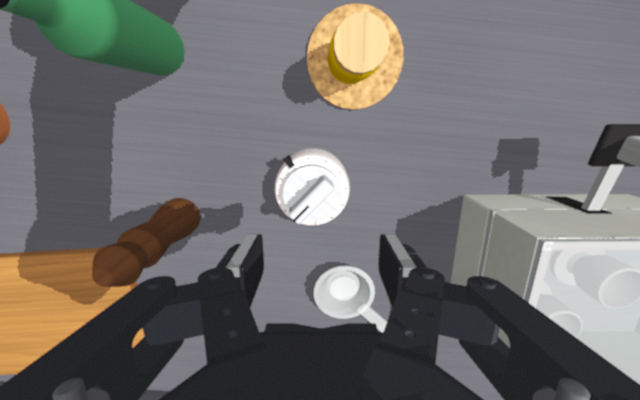

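```bash
python3 - <<'E'
from h import *
s=monitor.get_state(); print('joints',np.array(s['joints']))
im=img('wrist'); P=cloud(im); px=im['pixels'].astype(int)
d=np.hypot(P[...,0]-566.5,P[...,1]+295)
k=(px.max(-1)<70)
for r0,r1,z0,z1,n in [(38,52,38,56,'mark'),(8,33,70,95,'pointer')]:
    m=k&(d>r0)&(d<r1)&(P[...,2]>z0)&(P[...,2]<z1); n2,lab,stt,cen=cv2.connectedComponentsWithStats(m.astype(np.uint8))
    for i in range(1,n2):
        if stt[i,4]>4:
            Q=np.median(P[lab==i],0); print(n,stt[i,4],cen[i],Q,'ang',np.degrees(np.arctan2(Q[1]+295,Q[0]-566.5)),np.hypot(Q[1]+295,Q[0]-566.5))
E
```

```text
joints [ 31.4  22.1  -6.7  96.1   1.   60.6 120.2]
mark 51 [286.1 159.7] [ 531.  -324.1   48.7] ang -140.6239832071316 45.866287340675065
```

Call:
{"api": "servo_tool", "payload": {"force": 40, "steps": [[[0.7, -0.005, 0.01, 0.02, 7], [0.7, -0.01, 0.021, 0.05, 14], [0.7, -0.01, 0.021, 0.08, 21], [0.7, -0.01, 0.021, 0.105, 28], [0.7, -0.01, 0.021, 0.12, 35], [0.7, -0.01, 0.021, 0.12, 42], [0.7, -0.01, 0.021, 0.12, 43.8], [0.7, -0.01, 0.021, 0.12, 43.8], [0.7, -0.01, 0.021, 0.12, 43.8]]]}}

```text
clock: 33.35
tcp_pos: [567.4, -290.4, 141.5]
orientation: [[0.617, 0.786, 0.035], [0.786, -0.618, 0.015], [0.034, 0.018, -0.999]]
wrist_force: [0.3, 0.1, -0.4]
width: 0.696
```

```bash
python3 - <<'E'
from h import *
np.set_printoptions(precision=4,suppress=True)
s=st(); im=img('wrist'); P=cloud(im); save(im,'w7.png')
Q=near([P],(566,-295),60,80,95); print(len(Q),cv2.minAreaRect(Q[:,:2].astype(np.float32)),Q.mean(0))
px=im['pixels'].astype(int); d=np.hypot(P[...,0]-566.2,P[...,1]+295)
m=(px.max(-1)<70)&(d>38)&(d<52)&(P[...,2]>38)&(P[...,2]<56); print(m.sum(), np.median(P[m],0))
if m.sum(): print([np.degrees(np.arctan2(Q_[1]+295,Q_[0]-566.2)) for Q_ in [np.median(P[m],0)]])
print(tool(s,(566.2,-294.9,86)), np.degrees(np.arctan2(s['orientation'][1][0],s['orientation'][0][0])))
E
```

```text
t 33.35 tcp [ 567.3723 -290.4322  141.5004] w 0.6956823499614481 F [ 0.2987  0.1147 -0.3703]
[[0.617, 0.786, 0.035], [0.786, -0.618, 0.015], [0.034, 0.018, -0.999]]
2050 ((565.94921875, -294.9922790527344), (15.836997032165527, 56.47431945800781), 51.94413757324219) [ 564.3738 -293.4482   86.3929]
166 [ 531.7039 -323.0788   48.4747]
[np.float64(-140.85545178535395)]
[-0.0061  0.0008  0.0554] 51.86988499952383
```

View pics/w7.png

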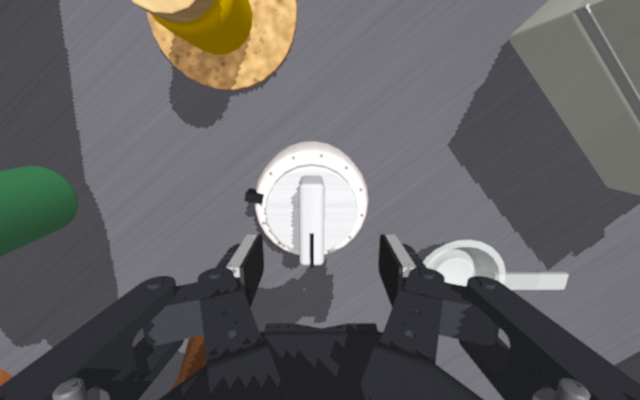

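Call:
{"api": "servo_tool", "payload": {"steps": [[[0.7, -0.006, 0.001, 0.02, 0], [0.7, -0.006, 0.001, 0.04, 0], [0.7, -0.006, 0.001, 0.052, 0], [0.7, -0.006, 0.001, 0.055, 0], [0.4, -0.006, 0.001, 0.055, 0], [0, -0.006, 0.001, 0.055, 0], [0, -0.006, 0.001, 0.055, 0], [0, -0.006, 0.001, 0.055, 0], [0, -0.006, 0.001, 0.055, 0], [0, -0.006, 0.001, 0.055, 0]]]}}

```text
clock: 34.23
tcp_pos: [567.0, -296.0, 87.9]
orientation: [[0.617, 0.786, 0.037], [0.786, -0.618, 0.014], [0.034, 0.021, -0.999]]
wrist_force: [-0.5, 0.3, 6.5]
width: 0.182
```

Call:
{"api": "servo_tool", "payload": {"steps": [[[0, 0, 0, 0, 4], [0, 0, 0, 0, 9], [0, 0, 0, 0, 15], [0, 0, 0, 0, 21], [0, 0, 0, 0, 27], [0, 0, 0, 0, 33], [0, 0, 0, 0, 39], [0, 0, 0, 0, 45], [0, 0, 0, 0, 50], [0, 0, 0, 0, 55], [0, 0, 0, 0, 58], [0, 0, 0, 0, 60]]]}}

```text
clock: 35.23
tcp_pos: [565.0, -296.8, 87.9]
orientation: [[0.989, -0.145, 0.034], [-0.145, -0.989, 0.013], [0.032, -0.018, -0.999]]
wrist_force: [-5.2, -0.5, 4.1]
width: 0.177
```

Call:
{"api": "servo_tool", "payload": {"steps": [[[0, 0, 0, 0, 3], [0, 0, 0, 0, 7], [0, 0, 0, 0, 12], [0, 0, 0, 0, 17], [0, 0, 0, 0, 22], [0, 0, 0, 0, 27], [0, 0, 0, 0, 31], [0, 0, 0, 0, 34], [0, 0, 0, 0, 34], [0, 0, 0, 0, 34]]]}}

```text
clock: 36.07
tcp_pos: [564.0, -296.2, 87.9]
orientation: [[0.74, -0.672, 0.032], [-0.672, -0.74, 0.015], [0.014, -0.032, -0.999]]
wrist_force: [-4.4, 1.7, 5.2]
width: 0.18
```

Call:
{"api": "servo_tool", "payload": {"steps": [[[0, 0, 0, 0, 3], [0, 0, 0, 0, 6], [0, 0, 0, 0, 8], [0, 0, 0, 0, 8.7], [0, 0, 0, 0, 8.7], [0, 0, 0, 0, 8.7]]]}}

```text
clock: 36.57
tcp_pos: [563.8, -296.0, 87.9]
orientation: [[0.631, -0.775, 0.031], [-0.775, -0.631, 0.015], [0.008, -0.034, -0.999]]
wrist_force: [-2.5, 1.6, 3.4]
width: 0.174
```

Call:
{"api": "servo_tool", "payload": {"steps": [[[0.3, 0, 0, 0, 0], [0.7, 0, 0, 0, 0], [0.7, 0, 0, 0, 0], [0.7, 0, 0, 0, 0], [0.7, 0, 0, 0, 0], [0.7, 0, 0, -0.02, 0], [0.7, 0, 0, -0.05, 0], [0.7, 0, 0, -0.08, 0], [0.7, 0, 0, -0.1, 0], [0.7, 0, 0, -0.1, 0]]]}}

```text
clock: 37.4
tcp_pos: [563.2, -299.6, 193.1]
orientation: [[0.631, -0.775, 0.039], [-0.776, -0.631, 0.011], [0.016, -0.038, -0.999]]
wrist_force: [1.2, 0.6, 0.5]
width: 0.7
```

```bash
cat > d.py <<'E'
from h import *
np.set_printoptions(precision=4,suppress=True)
s=st(); im=img('wrist'); P=cloud(im); save(im,'w8.png')
Q=near([P],(566,-295),60,80,95); r=cv2.minAreaRect(Q[:,:2].astype(np.float32)); print(len(Q),r); c=r[0]
q=near([P],(566,-295),55,41,48); q=q[np.hypot(q[:,0]-c[0],q[:,1]-c[1])>35]
px=im['pixels'].astype(int)
d=np.hypot(P[...,0]-c[0],P[...,1]-c[1])
m=(px.max(-1)<70)&(d>38)&(d<52)&(P[...,2]>38)&(P[...,2]<56); M=np.median(P[m],0); print(m.sum(),M,np.degrees(np.arctan2(M[1]-c[1],M[0]-c[0])), cv2.minAreaRect(P[m][:,:2].astype(np.float32)))
print('tool x ang',np.degrees(np.arctan2(s['orientation'][1][0],s['orientation'][0][0])),tool(s,(c[0],c[1],86)))
E
python3 d.py
```

```text
t 37.4 tcp [ 563.1952 -299.634   193.0983] w 0.6999849504801696 F [1.204  0.5787 0.5248]
[[0.631, -0.775, 0.039], [-0.776, -0.631, 0.011], [0.016, -0.038, -0.999]]
1328 ((566.0275268554688, -294.38714599609375), (55.69036102294922, 15.94113540649414), 39.358097076416016)
35 [ 531.3354 -324.6021   48.6615] -138.94587629047507 ((531.2116088867188, -324.4803771972656), (6.528718948364258, 4.964872360229492), 48.88740158081055)
tool x ang -50.887004682494464 [-0.004  -0.0015  0.1072]
```

View pics/w8.png

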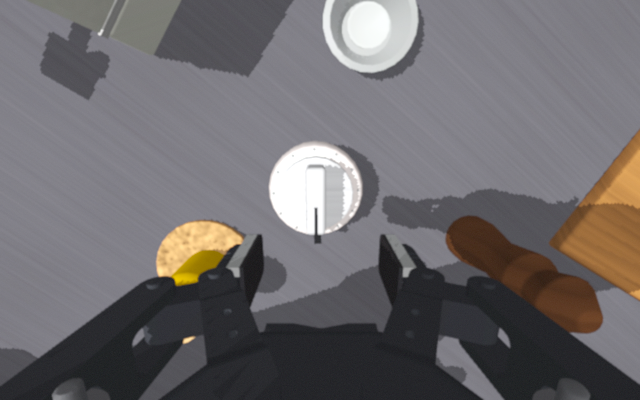

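Pointer and mark line up (px 316–318; pointer −140.6°, mark about −140°). One last overall check.

```bash
python3 - <<'E'
from h import *
im=img('side'); save(im,'sd9.png'); B=cloud(im); A=cloud(img('scene'))
print('jar',circ(near([A,B],(412,-262),45,25,75),27))
A0=np.load('scene0.npy');B0=np.load('side0.npy')
for n in ['salt_box','egg_separator','spoon_rest','pepper_mill','oil_bottle','spice_tin','cup1']: print(n,[(np.round(r['location'],0).tolist(),round(r['score'],2)) for r in find_in('scene',n)][:2])
E
```

```text
jar (array([ 414.1, -261.7]), np.float64(1.5725361955522712), 512)
salt_box [([636.0, 441.0, 80.0], 0.95), ([577.0, -311.0, 47.0], 0.41)]
egg_separator [([721.0, -224.0, 21.0], 0.85)]
spoon_rest []
pepper_mill [([638.0, -478.0, 111.0], 0.84), ([648.0, -15.0, 149.0], 0.69)]
oil_bottle [([439.0, -488.0, 130.0], 0.71)]
spice_tin [([257.0, 364.0, 48.0], 0.6)]
cup1 [([714.0, 289.0, 14.0], 0.25)]
```

View pics/sd9.png

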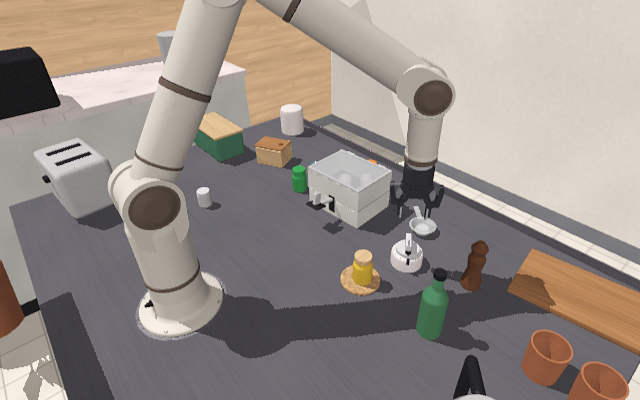

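The side view shows the lid shut, the cups inside it (about px 350,180), the jar on the trivet (362,268) and the dial pointing at the mark. Handing in.

```bash
python3 -c "
from plant import bot
print(bot.finish_job())"
```

```text
the job is handed in; nothing more can be done
None
```

The job is done and handed in at about 38 s on the robot's clock. The yellow jar is on the trivet, the lid was opened fully, and both egg cups (only two were there) stand upright inside. The pedal was eased back up until its stop pushed back at about 30 N. The dial was turned about 102.6° clockwise and released.

**What the last checks showed**
- **Jar:** about 3 mm off the trivet's centre.
- **Dial:** pointer at −140.6°. The mark measured between −139° and −141°, so they agree within about 1–2°.
- **Cups:** the first cup got knocked about 5 cm inside the box while the arm was away. It stayed upright, so I put the second cup in a different spot.
- **Bystanders:** the salt box, egg separator, pepper mill, oil bottle and spice tin measured where they were at the start.

**What disagreed or could not be confirmed**
- **Lid:** its front edge measured 1.2–1.5 mm higher than at the start in both cameras, about 0.01 rad. That is close to the measurement noise, so I did not redo it.
- **Spoon rest:** the detector missed it in the final picture. It reported a low-score "cup" at the spoon rest's original place, so it seems not to have moved.

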